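# Draw out the sheet gauge to its index clip

### The arm

A 7-joint arm with a two-finger parallel gripper is mounted at the origin on the work surface. World frame = base frame: x ahead of the robot, y to its left, z up, the work surface at z = 0. Lengths are in m, angles in rad, forces in N, time in s.
With the tool pointing down it reaches from about 0.425 to 0.8 m from the base axis. Payload 8.3 kg.
Tool frame: the origin (TCP) lies between the finger pads; the fingertips stand bot.finger_overhang ahead of it and the grasp point (between the pads) lies 3 mm ahead of it (bot.finger_overhang is the distance from the TCP to the fingertips, in m); z points along the fingers, y is the direction in which the jaws open and shut (so a half turn about z gives the same grasp; the last joint's range is limited). The gripper opens to 85 mm and grips with 20 to 120 N. Pads are 22 mm wide; open, the fingers measure 114 mm over their backs; the gripper's body (76 mm by 85 mm) begins 54 mm behind the grasp point. The pads swing forward as they close: fully open they stand 13 mm farther back than shut.
Start: joints at [1.18, 0.383, 0.016, 1.37, -0.006, 1.388, -0.046], TCP at [0.201, -0.592, 0.253] pointing down, gripper open.
Joint ranges: [-2.95, 2.95], [-0.25, 2.06], [-1.52, 1.56], [0.18, 2.33], [-1.44, 4.58], [0.02, 2.06], [-3.01, 3.01]. Speed limits (rad/s): [2.39, 2.39, 3.01, 3.01, 3.14, 3.14, 3.14].

### API

Orientations are given as [roll, pitch, yaw] about the fixed x, y, z axes, in that order (R = Rz(yaw) Ry(pitch) Rx(roll)).
In Python, from rig import bot gives the robot as it stands.
- The arm moves only by the shell command python3 -m inch 'ROWS'. ROWS is JSON, a list that holds one entry, the list of rows, each a list of 7 numbers: the shift along the tool's x, y, z in units of 50 cm (1.0 is 50 cm), then the turn, a rotation vector about the tool's x, y, z in units of 2 pi rad (1.0 is 2 pi rad), then the opening, from 0 (shut) to 1 (fully open). A call has 1 to 12 rows; each row is the pose to reach, as a shift and turn from the pose commanded when the call began, along the tool's axes at that moment, turning the shorter way round; what a row does not reach only later rows make up. A row lasts 1/8 s, in which the tool goes at most 62.5 mm and 10.7 degrees, less where a joint would pass 70% of its speed; a pose out of reach is approached as far as the arm can. A call with a number of a shift or a turn outside -1 to 1 is refused whole. A call with a gripper value outside its range is refused whole. The fingers move at their own pace and stop on an object; the grip force is fixed at half the most. Time passes only in rows, so rows that repeat a pose let the fingers close. It gives the time, the measured TCP pose, the force and the opening at its end, in the units of the state.
- bot.read_state(): the state, without advancing time (a new reading comes with each control period).
- bot.camera(name): name is "side" or "top"; returns the picture (400x640x3 uint8, blue, green, red); there is no depth.
- bot.camera_params(name): a dict with "intrinsics" (3x3 intrinsics, pixels), "dist" ([k1, k2, p1, p2, k3] as OpenCV has them; the pictures are not rectified), "R" (3x3) and "t" (3): a world point X has camera coordinates R X + t. Camera axes: x right, y down, z forward; pixel columns grow to the right and rows downward; lengths in m; the calibration is good to about 2 mm. A picture is of the moment at which its call begins. camera_params takes no time and is no camera call.
- bot.job_done(): hands the job in, once; it reports no verdict.
Trained networks look in the newest picture that a camera, given by its name, has taken for a name from the list of things; names that differ only in an ending like _2 or _b are one class to them, and where a whole thing is asked for, a point or a joint stands for the part that bears it (a point fixed in the world has none). Each returns a list of dicts, best first, with "p" (0 to 1); they miss things now and then, are a little off and sometimes report something else, mostly with a low value. They report only what shows in the picture. A call takes as long as a camera call. They do not tell look-alikes from the thing itself.
- bot.spot_in(camera, thing): "at" ([x, y, z] in m, in world coordinates, good to about 4 mm: the middle of the surface that is visible of it).
- bot.place_of(camera, thing): "at" ([x, y, z] in m, in world coordinates, good to about 4 mm: a listed point, or the origin of a listed thing).
The state is a dict: "clock": time; "q": joint angles; "joint_velocities": joint speeds; "joint_efforts": joint torques, N m; "tool_pos": TCP position; "ee_rot": TCP orientation; "wrist_force": force on the tool from outside, world axes, zero at the start; "ft_torque": the same for the moment, N m; "gripper_width": finger opening in m.
Only numpy, scipy, OpenCV 4.12 (cv2) and the standard library are available. Lean on these libraries where they do the work, as an engineer would, in place of code of your own. Each camera call takes 0.05 s, during which the arm holds its last target.

### The job

Lift the grey stop collar off its post on the sheet gauge and set it down upright in the black tray, without dropping it. Then squeeze the lock button in the gauge's black head, draw the telescoping arm out until its pointer is in line with the blade of the index clip on the scale, and finish while still holding it there with the button squeezed. Leave the clip and the other things on the bench where they are.

Things in the scene. Friction and masses are not known exactly. Their poses are not given: they have to be found in the camera images.
- gauge: Sheet gauge, fixed to the bench: grey plate 12 mm thick (x -160 to 200, y -125 to 125 mm of this frame) with an aluminium outer tube (34 mm wide, top z = 52) from which an inner arm slides out towards +x. Origin on the bench under the tube's axis, z up. Scale side +y: toothed rack at y = 26 to 42 (top z = 32); scale strip at y = 75 to 105 (top z = 30), marks every 10 mm
- post_top (a point): Top centre of the gauge's upright steel post, 12 mm in diameter, at x = 150, y = -75 mm in the gauge's frame, 66 mm above the bench. The stop collar on it blocks the arm after 40 to 60 mm of travel
- collar: Stop collar: grey plastic ring, outside diameter 48 mm, bore 22 mm, 46 mm high, 0.1 kg or so, loose. At the start it hangs over the gauge's post with its lower face on the base plate (12 mm above the bench), the post's top 8 mm above its own. Origin at the centre of its lower face, z along its bore
- tray: Shallow black plastic tray for the collar, fixed to the bench: 180 (x) x 160 (y) mm outside, 25 mm high, walls 4 mm, floor 4 mm thick. Origin at the centre of its underside
- head_grip (a point): Grip point in the arm's black head, 100 mm above the bench: head 26 mm (along travel) x 30 mm (across), top at 118 mm. The lock button (point lock_face) on its +y side and the flat opposite face lie 42 mm apart, 35 mm with the button in; this point is then midway. Axes as the gauge's. Below 46 mm a lug reaches 45 mm to +x and 62 mm to -y of the head's axis, the pointer's arm 79 mm to +y
- lock_face (a point): Centre of the outer face of the steel lock button, a disc of 26 mm diameter standing 12 mm proud of the head's +y face (gauge frame), 100 mm above the bench; it moves 7 mm inwards
- lock (a joint): Lock button: 0 m is out (locked), 0.007 is fully in; it is pressed towards the gauge's -y, against a spring of 4 N at first and 7 N fully in. From 0.0045 on the arm is free; when let go it springs out and its pawl locks in the rack (pitch 10 mm) again
- boom (a joint): Travel of the telescoping arm along the gauge's +x in m: 0 is fully home (the start), 0.14 fully out. A spring draws it home with 3 to 4.5 N. The pointer is in line with the clip when this equals joint clip
- clip (a joint): Position of the index clip along the scale in m, same zero and direction as joint boom; different each time (0.07 to 0.125). It is stiff and must be left where it is
- pointer (a point): Tip of the arm's thin pointer over the scale, 32 mm above the bench, 78 mm to the gauge's +y of the tube's axis. It moves with the arm. Axes as the gauge's
- clip_mark (a point): Inner end of the index clip's thin upright blade (2 mm thick), on the scale, 32 mm above the bench. The clip is a dark steel block 18 mm wide on the scale's outer edge, its top 44 mm above the bench. Axes as the gauge's
- jar: Bystander: black ink jar, 90 mm in diameter, 100 mm high; origin under its centre
- spanner: Bystander: steel spanner 170 mm long lying on the bench
- squeegee: Bystander: wooden squeegee 200 mm long, 28 mm high, lying on the bench
Things that resemble listed ones, but are neither listed nor needed, are in the scene too. Several things have the shape of the collar; the one meant has the colours described above.

How it is judged:
On the way, in this order (a step that is already met when the one before it is completed fails the run):
1. the collar is lifted clear of its post in the gripper (z of collar in the frame of gauge above 0.068 m and contact force between the fingers and collar above 0.5 N), for 0.1 s.
2. the collar stands upright in the tray, let go and still (x of collar in the frame of tray between -0.07 and 0.07 m and y of collar in the frame of tray between -0.06 and 0.06 m and z of collar in the frame of tray below 0.012 m and angle between collar's own z axis and vertical below 0.15 rad and contact force between the fingers and collar below 0.1 N and linear speed of collar below 0.02 m/s), for 0.2 s.
3. the lock button is squeezed in and the arm is drawn out past 30 mm (value of joint lock above 0.0045 m and value of joint boom above 0.03 m), for 0.1 s.
At the end, for the whole second after the job is handed in: Pointer within 5 mm of the clip's blade and still; lock button held in by at least 4.5 mm, fingers pressing on the gauge with over 2 N; clip within 4 mm of its place; collar upright and untouched on the tray's floor. The program finishes while holding (x of pointer in the frame of clip_mark between -0.005 and 0.005 m and value of joint lock above 0.0045 m and contact force between the fingers and gauge above 2 N and velocity of joint boom between -0.01 and 0.01 m/s and distance of clip_mark from where it was at the start of the episode below 0.004 m and x of collar in the frame of tray between -0.07 and 0.07 m and y of collar in the frame of tray between -0.06 and 0.06 m and z of collar in the frame of tray below 0.012 m and angle between collar's own z axis and vertical below 0.15 rad and contact force between the fingers and collar below 0.1 N); the arm keeps its last pose, push and grip.
It fails at once if the collar is dropped or thrown (moves faster than 0.6 m/s out of the fingers) (contact force between the fingers and collar below 0.1 N and linear speed of collar above 0.6 m/s).
It fails at once if the index clip is moved by more than 4 mm (distance of clip_mark from where it was at the start of the episode above 0.004 m).
It fails at once if the jar, spanner or squeegee is moved by more than 30 mm (distance of any of jar, spanner, squeegee from where it was at the start of the episode above 0.03 m).
It also fails if it takes over 53 s, if anything falls off the work surface, if the arm or the gripper's body presses on something with over 40 N, if the wrist force passes 120 N, or if a joint passes its speed limit or range.

## Working session

There is one attempt and no reset: what is moved stays moved. The work goes in short steps, Python scripts to look and compute and a shell command to move; the robot and the scene stay as the last step left them, time stands still between calls to the robot, and variables do not carry over. Pictures are saved under pics/ and viewed, and the job is handed in when it is done.

```bash
ls; mkdir -p pics; python3 - <<'E'
from rig import bot
import cv2
s=bot.read_state(); print(s, bot.finger_overhang)
for c in("side","top"):
    im=bot.camera(c); cv2.imwrite(f"pics/{c}0.png",im)
    p=bot.camera_params(c); print(c,p)
    for t in ["gauge","post_top","collar","tray","head_grip","lock_face","pointer","clip_mark","jar"]:
        r=bot.place_of(c,t); print(t,[(([round(float(v),3) for v in d['at']]),round(float(d['p']),2)) for d in r][:5])
E
```

```text
pics
{'clock': 0.0, 'q': array([ 1.18010687,  0.38426646,  0.01639728,  1.37118209, -0.00633433,
        1.38817284, -0.04650502]), 'joint_velocities': array([ 9.60097447e-04,  2.68006465e-04, -7.97834783e-04, -9.56761546e-04,
        1.42484659e-03,  4.94174932e-05, -7.32978993e-04]), 'joint_efforts': array([-5.15272859e-04, -6.27588344e+01,  8.43989588e-01, -3.71830595e+01,
        1.65385794e-02,  1.43325987e-02,  1.90763203e-06]), 'tool_pos': array([ 0.20110289, -0.59127385,  0.25224869]), 'ee_rot': array([-3.13961259e+00,  1.21149930e-05,  3.27820132e-01]), 'wrist_force': array([0.14030573, 0.22341276, 0.11450019]), 'ft_torque': array([ 0.00779346, -0.01232124, -0.03128086]), 'gripper_width': 0.08526251721807578} 0.022
side {'intrinsics': array([[425.69475175,   0.        , 324.99807783],
       [  0.        , 425.69475175, 204.66452281],
       [  0.        ,   0.        ,   1.        ]]), 'dist': array([-0.05452969,  0.        ,  0.        ,  0.        ,  0.        ]), 'R': array([[-0.67406583, -0.73859394,  0.01068868],
       [-0.41536971,  0.36703544, -0.83231784],
       [
[... 636 characters left out ...]
 ,  0.        ,  0.        ,  0.        ]), 'R': array([[ 0.00212285, -0.99981419,  0.01915946],
       [-0.98293386, -0.00561058, -0.18387371],
       [ 0.18394704, -0.01844214, -0.98276313]]), 't': array([0.0758331 , 0.52568775, 0.9338379 ])}
gauge [([0.621, 0.15, 0.001], 0.61)]
post_top [([0.719, -0.253, -0.005], 0.75), ([0.513, 0.021, 0.063], 0.59)]
collar [([0.399, -0.029, -0.003], 0.83), ([0.518, 0.022, 0.012], 0.54)]
tray [([0.506, -0.313, -0.002], 0.97)]
head_grip [([0.617, 0.111, 0.102], 0.68)]
lock_face [([0.642, 0.105, 0.101], 0.41), ([0.622, 0.149, 0.001], 0.38)]
pointer [([0.692, 0.092, 0.038], 0.68)]
clip_mark [([0.675, 0.003, 0.034], 0.49)]
jar [([0.722, -0.254, 0.001], 0.69)]
```

View pics/side0.png

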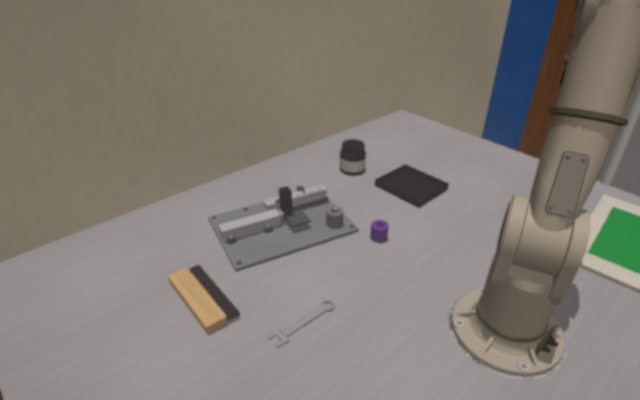

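View pics/top0.png

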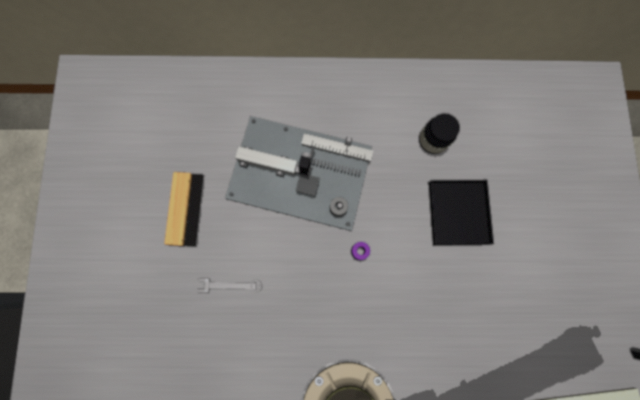

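The top view shows the gauge at about (300,170) with its arm pointing right, slightly down. The grey collar on the post is at (339,207), the purple decoy at (361,251), the tray at (461,212) and the clip near (348,142). I'll refine the gauge pose from the plate corners.

```bash
python3 - <<'E'
import cv2
im=cv2.imread("pics/top0.png")[105:240,215:385]
cv2.imwrite("pics/top0z.png",cv2.resize(im,None,fx=4.5,fy=4.4,interpolation=cv2.INTER_CUBIC))
im=cv2.imread("pics/side0.png")[175:270,200:365]
cv2.imwrite("pics/side0z.png",cv2.resize(im,None,fx=4.8,fy=4.8,interpolation=cv2.INTER_CUBIC))
E
```

```text
(no output)
```

View pics/top0z.png

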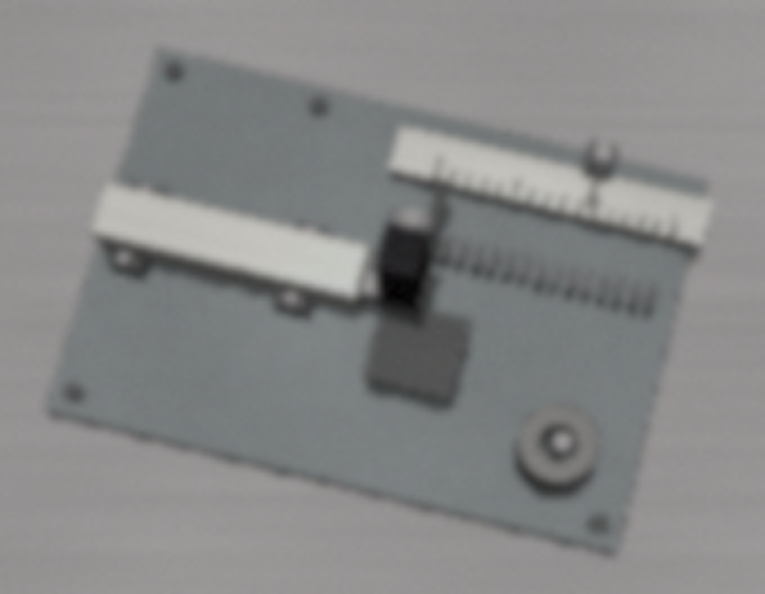

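View pics/side0z.png

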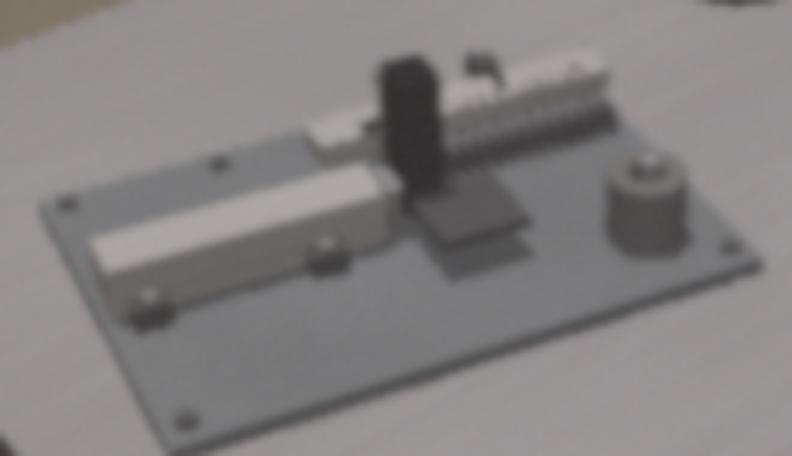

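```bash
cat > h.py <<'E'
import numpy as np, cv2
from scipy.optimize import least_squares
from rig import bot
P={c:bot.camera_params(c) for c in("top","side")}
def proj(c,X):
    p=P[c]; X=np.atleast_2d(np.array(X,float))
    return cv2.projectPoints(X,cv2.Rodrigues(p["R"])[0],p["t"],p["intrinsics"],p["dist"])[0][:,0]
def ray(c,px,z):
    p=P[c]; u=cv2.undistortPoints(np.array([[px]],float),p["intrinsics"],p["dist"])[0,0]
    d=p["R"].T@np.array([u[0],u[1],1]); o=-p["R"].T@p["t"]
    return o+d*(z-o[2])/d[2]
def tz(a,b): return (a/4.5+215-.4,b/4.4+105-.4)
def sz(a,b): return (a/4.8+200-.4,b/4.8+175-.4)
def g2w(g,X):
    X=np.atleast_2d(X); c,s=np.cos(g[2]),np.sin(g[2])
    return np.c_[g[0]+c*X[:,0]-s*X[:,1],g[1]+s*X[:,0]+c*X[:,1],X[:,2]]
def w2g(g,X):
    c,s=np.cos(g[2]),np.sin(g[2]); d=np.array(X)[:2]-g[:2]
    return np.array([c*d[0]+s*d[1],-s*d[0]+c*d[1]])
E
python3 - <<'E'
from h import *
obs=[("top",tz(158,48),(-.16,.125,.012)),("top",tz(708,183),(.2,.125,.012)),("top",tz(614,550),(.2,-.125,.008)),("top",tz(50,410),(-.16,-.125,.008)),("top",tz(563,441),(.15,-.075,.066)),
("side",sz(42,203),(-.16,.125,.012)),("side",sz(762,262),(.2,-.125,.012)),("side",sz(172,445),(-.16,-.125,.010)),("side",sz(648,164),(.15,-.075,.066))]
f=lambda g:np.concatenate([proj(c,g2w(g,X))[0]-px for c,px,X in obs])
for k in (["top","side"],["top"],["side"]):
    o=[x for x in obs if x[0] in k]
    f=lambda g:np.concatenate([proj(c,g2w(g,X))[0]-px for c,px,X in o])
    r=least_squares(f,[.62,.15,-1.8],x_scale=[.1,.1,1]); print(k,r.x,np.degrees(r.x[2]),np.round(r.fun,1))
    if len(k)==2: g=r.x
np.save("g.npy",g)
pt=ray("top",tz(440,178),.032); ct=ray("top",tz(593,205),.032); print(w2g(g,pt),w2g(g,ct))
cs=ray("side",sz(497,82),.032); ps=ray("side",sz(368,128),.032);print(w2g(g,ps),w2g(g,cs))
for n,w in dict(pt=(.696,.098),ptop=(.692,.092),cs=(.673,.003),ct=(.675,.003),hg=(.617,.111),coll=(.516,.024),lock=(.642,.105)).items(): print(n,w2g(g,w))
print("post",g2w(g,(.15,-.075,.066)))
E
```

```text
['top', 'side'] [ 0.62422221  0.14887164 -1.82098912] -104.33499090266395 [ 0.1 -0.6 -0.  -0.6  0.2  1.1 -1.4  0.1 -0.3  0.1 -0.7 -1.2  1.2 -1.5
 -0.5  1.1  1.  -1.5]
['top'] [ 0.62431235  0.1481388  -1.81850729] -104.19279301574474 [ 0.2 -0.6  0.2 -0.8  0.6  1.  -1.1  0.3  0.1 -0. ]
['side'] [ 0.62298755  0.15029726 -1.82723824] -104.69303926456995 [-0.8 -1.1  1.1 -0.8 -1.2  1.5  0.9 -0.9]
[0.03796051 0.07639659] [0.13346201 0.08328993]
[0.0349686  0.07601357] [0.12864608 0.08813974]
pt [0.03151622 0.08213832]
ptop [0.03831977 0.0797484 ]
cs [0.12925296 0.08337555]
ct [0.12875777 0.08531328]
hg [0.03848065 0.00237933]
coll [ 0.14777854 -0.07393561]
lock [0.03810407 0.02808649]
post [[0.51441874 0.02211124 0.066     ]]
```

```bash
cat >> h.py <<'E'
from scipy.spatial.transform import Rotation as Ro
def rel(tgts,yaw0=None):
    """targets (x,y,z,yaw[,roll=pi,pitch=0]) -> tool shift units, turn units"""
    s=bot.read_state(); R0=Ro.from_euler("xyz",s["ee_rot"]); p0=s["tool_pos"]
    print("at",np.round(p0,4),np.round(s["ee_rot"],4),round(s["clock"],2),"w",round(s["gripper_width"],4),"F",np.round(s["wrist_force"],1))
    for t in tgts:
        d=R0.inv().apply(np.array(t[:3])-p0)/.5
        v=(R0.inv()*Ro.from_euler("xyz",[np.pi,0,t[3]])).as_rotvec()/(2*np.pi)
        print(np.round(np.r_[d,v],4).tolist())
E
python3 - <<'E'
from h import *
rel([(.53,-.3,.25,1.0),(.515,.022,.18,1.3206),(.515,.022,.12,1.3206)])
E
```

```text
at [ 0.2013 -0.5917  0.2533] [-3.1415e+00 -1.0000e-04  3.2780e-01] 1.0 w 0.0853 F [-0.6  0.3  0.2]
[0.8103, -0.3406, 0.0066, -0.0, -0.0, -0.107]
[0.9893, -0.9599, 0.1467, -0.0, -0.0, -0.158]
[0.9892, -0.9599, 0.2667, -0.0, -0.0, -0.158]
```

```bash
python3 -m inch '[[[0.1,-0.04,0,0,0,-0.015,1],[0.21,-0.09,0,0,0,-0.03,1],[0.32,-0.135,0,0,0,-0.045,1],[0.43,-0.18,0,0,0,-0.06,1],[0.54,-0.23,0.01,0,0,-0.075,1],[0.65,-0.3,0.02,0,0,-0.09,1],[0.75,-0.39,0.04,0,0,-0.105,1],[0.83,-0.5,0.06,0,0,-0.12,1],[0.89,-0.61,0.09,0,0,-0.135,1],[0.94,-0.73,0.11,0,0,-0.15,1],[0.97,-0.84,0.13,0,0,-0.158,1],[0.989,-0.94,0.147,0,0,-0.158,1]]]'
python3 - <<'E'
from h import *
rel([(.515,.022,.12,1.3206),(.515,.022,.043,1.3206)])
for c in("top","side"):
    cv2.imwrite(f"pics/{c}1.png",bot.camera(c))
    print([(np.round(d['at'],3),round(d['p'],2)) for d in bot.place_of(c,"collar")])
E
```

```text
clock: 2.5
tool_pos: [0.5185, 0.011, 0.1803]
ee_rot: [3.141, -0.0, 1.321]
wrist_force: [0.8, -0.1, 0.7]
gripper_width: 0.0852
at [0.5185 0.011  0.1803] [ 3.1408e+00 -4.0000e-04  1.3213e+00] 2.5 w 0.0852 F [ 0.8 -0.1  0.7]
[0.0195, -0.0122, 0.1207, 0.0001, -0.0001, 0.0001]
[0.0194, -0.0124, 0.2747, 0.0001, -0.0001, 0.0001]
[(array([0.516, 0.025, 0.013]), 0.62), (array([ 0.401, -0.029,  0.   ]), 0.47)]
[(array([ 0.4  , -0.038, -0.005]), 0.91), (array([0.516, 0.028, 0.011]), 0.9)]
```

```bash
python3 - <<'E'
import cv2
im=cv2.imread("pics/side1.png")[100:300,180:440]
cv2.imwrite("pics/side1z.png",cv2.resize(im,None,fx=3,fy=3,interpolation=cv2.INTER_CUBIC))
E
```

```text
(no output)
```

View pics/side1z.png

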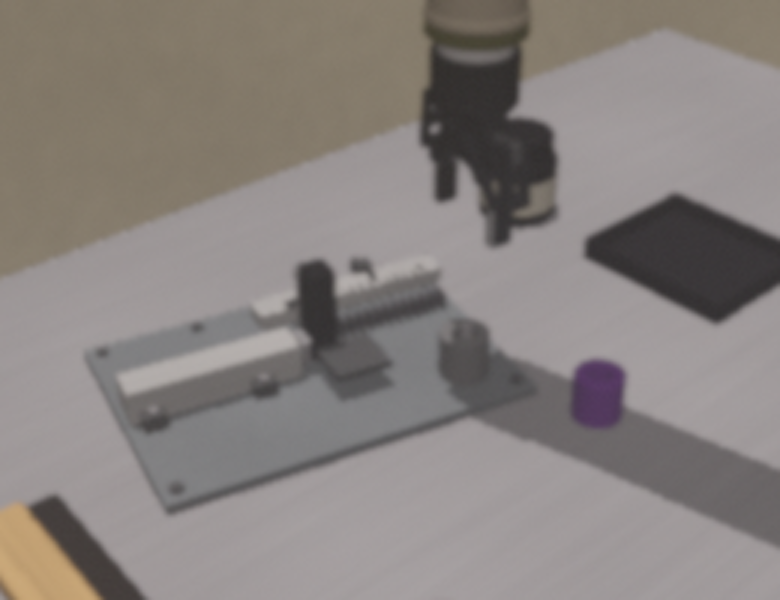

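```bash
python3 -m inch '[[[0.024,-0.012,0.06,0,0,0,1],[0.024,-0.012,0.14,0,0,0,1],[0.024,-0.012,0.21,0,0,0,1],[0.024,-0.012,0.255,0,0,0,1],[0.024,-0.012,0.272,0,0,0,1],[0.024,-0.012,0.272,0,0,0,1],[0.024,-0.012,0.272,0,0,0,0.3],[0.024,-0.012,0.272,0,0,0,0.3],[0.024,-0.012,0.272,0,0,0,0.3],[0.024,-0.012,0.272,0,0,0,0.3],[0.024,-0.012,0.272,0,0,0,0.3],[0.024,-0.012,0.272,0,0,0,0.3]]]'
```

```text
clock: 4.2
tool_pos: [0.5163, 0.0221, 0.0458]
ee_rot: [3.14, -0.0, 1.321]
wrist_force: [-2.3, 0.3, 7.9]
gripper_width: 0.0474
```

```bash
python3 -m inch '[[[0,0,-0.01,0,0,0,0.3],[0,0,-0.04,0,0,0,0.3],[0,0,-0.08,0,0,0,0.3],[0,0,-0.13,0,0,0,0.3],[0,0,-0.18,0,0,0,0.3],[0,0,-0.21,0,0,0,0.3],[0,0,-0.22,0,0,0,0.3],[0,0,-0.22,0,0,0,0.3]]]'
python3 - <<'E'
from h import *
rel([(.507,-.313,.15,1.3206),(.507,-.313,.0398,1.3206)])
for c in("top","side"):
    cv2.imwrite(f"pics/{c}2.png",bot.camera(c))
    print([(np.round(d['at'],3),round(d['p'],2)) for d in bot.place_of(c,"collar")],[(np.round(d['at'],3),round(d['p'],2)) for d in bot.place_of(c,"tray")])
im=cv2.imread("pics/side2.png")[100:300,180:440]
cv2.imwrite("pics/side2z.png",cv2.resize(im,None,fx=3,fy=3,interpolation=cv2.INTER_CUBIC))
E
```

```text
clock: 5.2
tool_pos: [0.5155, 0.0221, 0.1542]
ee_rot: [-3.141, 0.0, 1.321]
wrist_force: [-0.5, -0.6, -2.1]
gripper_width: 0.0473
at [0.5155 0.0221 0.1542] [-3.1414e+00  1.0000e-04  1.3205e+00] 5.2 w 0.0473 F [-0.5 -0.6 -2.1]
[-0.6535, 0.1496, 0.0084, -0.0, 0.0, -0.0]
[-0.6535, 0.1496, 0.2288, -0.0, 0.0, -0.0]
[(array([ 0.4  , -0.032, -0.001]), 0.64)] [(array([0.514, 0.452, 0.003]), 0.68), (array([ 0.504, -0.313, -0.001]), 0.62)]
[(array([ 0.399, -0.037, -0.003]), 0.88), (array([ 0.504, -0.315,  0.001]), 0.54), (array([0.516, 0.026, 0.116]), 0.51)] [(array([ 0.505, -0.316,  0.003]), 0.59)]
```

View pics/side2z.png

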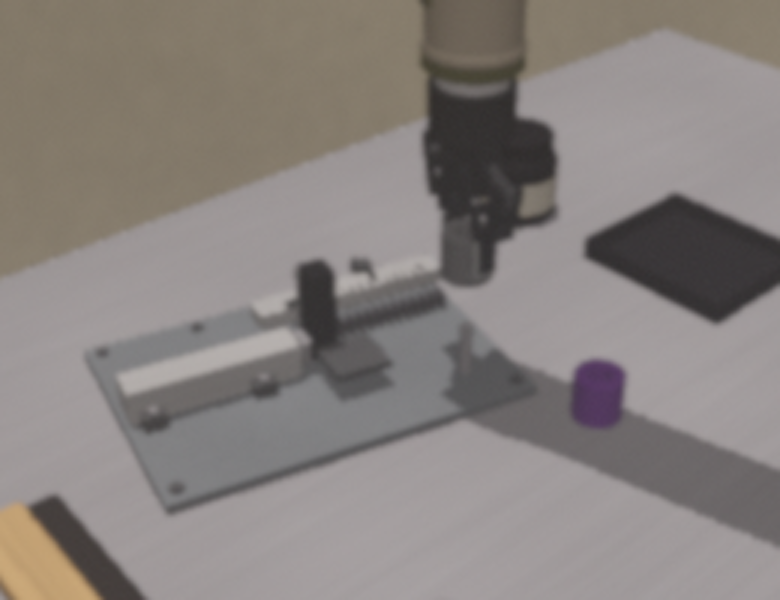

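The collar is held upright in the gripper and clear of its post (zoom 465,250). Next it goes over the tray.

```bash
python3 -m inch '[[[-0.04,0.01,0,0,0,0,0.3],[-0.12,0.028,0,0,0,0,0.3],[-0.22,0.05,0,0,0,0,0.3],[-0.32,0.073,0,0,0,0,0.3],[-0.42,0.096,0,0,0,0,0.3],[-0.52,0.12,0,0,0,0,0.3],[-0.6,0.138,0.01,0,0,0,0.3],[-0.64,0.147,0.04,0,0,0,0.3],[-0.652,0.15,0.09,0,0,0,0.3],[-0.652,0.15,0.14,0,0,0,0.3],[-0.652,0.15,0.17,0,0,0,0.3],[-0.652,0.15,0.18,0,0,0,0.3]]]'
python3 - <<'E'
from h import *
rel([(.507,-.313,.038,1.3206)])
for c in("top","side"):
    cv2.imwrite(f"pics/{c}3.png",bot.camera(c))
im=cv2.imread("pics/side3.png")[100:250,320:500]
im2=cv2.imread("pics/top3.png")[140:290,380:560]
cv2.imwrite("pics/b3z.png",cv2.resize(np.vstack([im,im2]),None,fx=2,fy=2,interpolation=cv2.INTER_CUBIC))
E
```

```text
clock: 7.0
tool_pos: [0.5073, -0.311, 0.0631]
ee_rot: [-3.14, -0.001, 1.322]
wrist_force: [-0.1, 0.1, -1.2]
gripper_width: 0.0473
at [ 0.5073 -0.311   0.0631] [-3.1397e+00 -1.2000e-03  1.3218e+00] 7.0 w 0.0473 F [-0.1  0.1 -1.2]
[-0.0041, 0.0005, 0.0501, -0.0003, -0.0002, 0.0002]
```

View pics/b3z.png

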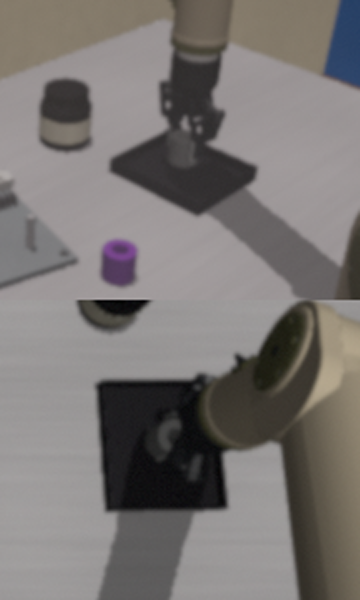

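The collar is over the middle of the tray, so I lower it in small steps.

```bash
python3 -m inch '[[[0,0,0.015,0,0,0,0.3],[0,0,0.03,0,0,0,0.3],[0,0,0.04,0,0,0,0.3],[0,0,0.045,0,0,0,0.3],[0,0,0.047,0,0,0,0.3],[0,0,0.047,0,0,0,0.3]]]'; python3 -m inch '[[[0,0,0.002,0,0,0,0.3],[0,0,0.002,0,0,0,0.3]]]'
```

```text
clock: 7.85
tool_pos: [0.5076, -0.3123, 0.041]
ee_rot: [3.141, -0.0, 1.321]
wrist_force: [0.5, 0.7, -2.3]
gripper_width: 0.047
clock: 8.1
tool_pos: [0.5076, -0.3122, 0.0399]
ee_rot: [3.142, -0.0, 1.321]
wrist_force: [0.3, 0.0, -2.0]
gripper_width: 0.047
```

```bash
python3 -m inch '[[[0,0,0.002,0,0,0,0.3],[0,0,0.002,0,0,0,0.3]]]'; python3 -m inch '[[[0,0,0.002,0,0,0,0.3],[0,0,0.002,0,0,0,0.3]]]'
```

```text
clock: 8.35
tool_pos: [0.5075, -0.3122, 0.0388]
ee_rot: [-3.141, -0.0, 1.321]
wrist_force: [0.5, 0.2, -2.3]
gripper_width: 0.0471
clock: 8.6
tool_pos: [0.5077, -0.3122, 0.0379]
ee_rot: [3.141, -0.0, 1.321]
wrist_force: [0.8, -0.5, -0.8]
gripper_width: 0.0473
```

```bash
python3 -m inch '[[[0,0,0.002,0,0,0,0.3],[0,0,0.002,0,0,0,0.3]]]'
```

```text
clock: 8.85
tool_pos: [0.5077, -0.3123, 0.0378]
ee_rot: [3.141, 0.0, 1.321]
wrist_force: [-4.1, 2.0, 7.0]
gripper_width: 0.0471
```

```bash
python3 -m inch '[[[0,0,-0.001,0,0,0,0.3],[0,0,-0.001,0,0,0,0.65],[0,0,-0.001,0,0,0,0.8],[0,0,-0.001,0,0,0,0.95],[0,0,-0.001,0,0,0,1],[0,0,-0.001,0,0,0,1],[0,0,-0.001,0,0,0,1]]]'
python3 -m inch '[[[0,0,-0.02,0,0,0,1],[0,0,-0.06,0,0,0,1],[0,0,-0.12,0,0,0,1],[0,0,-0.2,0,0,0,1],[0,0,-0.28,0,0,0,1],[0,0,-0.32,0,0,0,1],[0,0,-0.32,0,0,0,1]]]'
python3 - <<'E'
from h import *
g=np.load("g.npy")
hg=g2w(g,(.038,0,.1))[0]; print(hg)
rel([(.507,-.313,.20,1.3206),(hg[0],hg[1],.2,1.3206)])
for c in("top","side"):
    cv2.imwrite(f"pics/{c}4.png",bot.camera(c))
    for t in("collar","tray","head_grip","lock_face","pointer","clip_mark"): print(c,t,[(np.round(d['at'],3),round(d['p'],2),np.round(w2g(g,d['at'][:2]),4)) for d in bot.place_of(c,t)])
im=cv2.imread("pics/side4.png")[120:270,200:460]
cv2.imwrite("pics/s4z.png",cv2.resize(im,None,fx=3,fy=3,interpolation=cv2.INTER_CUBIC))
E
```

```text
clock: 9.72
tool_pos: [0.5076, -0.3123, 0.0374]
ee_rot: [3.142, -0.0, 1.32]
wrist_force: [-0.8, -0.7, -0.1]
gripper_width: 0.0853
clock: 10.6
tool_pos: [0.5088, -0.3127, 0.201]
ee_rot: [3.136, 0.002, 1.321]
wrist_force: [0.8, 0.2, -0.3]
gripper_width: 0.0854
[0.61481376 0.11205478 0.1       ]
at [ 0.5088 -0.3127  0.201 ] [3.1363e+00 1.6000e-03 1.3207e+00] 10.6 w 0.0854 F [ 0.8  0.2 -0.3]
[-0.0014, -0.0033, 0.0019, 0.0008, 0.0003, 0.0]
[0.8756, -0.0049, 0.0005, 0.0008, 0.0003, 0.0]
top collar [(array([ 0.509, -0.309,  0.003]), 0.62, array([0.4721, 0.0013])), (array([ 0.398, -0.03 ,  0.   ]), 0.61, array([ 0.2295, -0.1752]))]
top tray [(array([ 0.505, -0.311, -0.003]), 0.68, array([ 0.4746, -0.0016])), (array([0.619, 0.109, 0.102]), 0.36, array([0.0404, 0.0045]))]
top head_grip [(array([0.616, 0.109, 0.103]), 0.95, array([0.0405, 0.0014]))]
top lock_face [(array([0.642, 0.105, 0.101]), 0.5, array([0.0384, 0.0284]))]
top pointer [(array([0.693, 0.094, 0.036]), 0.78, array([0.0357, 0.0805]))]
top clip_mark [(array([0.672, 0.002, 0.034]), 0.43, array([0.131 , 0.0825]))]
side collar [(array([ 0.401, -0.039, -0.004]), 0.93, array([ 0.2375, -0.1695])), (array([ 0.506, -0.31 ,  0.004]), 0.8, array([ 0.4734, -0.0005])), (array([0.674, 0.001, 0.034]), 0.6, array([0.1309, 0.0849]))]
side tray [(array([ 0.507, -0.32 ,  0.002]), 0.87, array([0.4835, 0.0025]))]
side head_grip [(array([0.62 , 0.114, 0.096]), 0.87, array([0.0351, 0.0042]))]
side lock_face []
side pointer [(array([0.696, 0.096, 0.03 ]), 0.7, array([0.0337, 0.0825]))]
side clip_mark [(array([0.676, 0.003, 0.034]), 0.61, array([0.1286, 0.0862]))]
```

View pics/s4z.png

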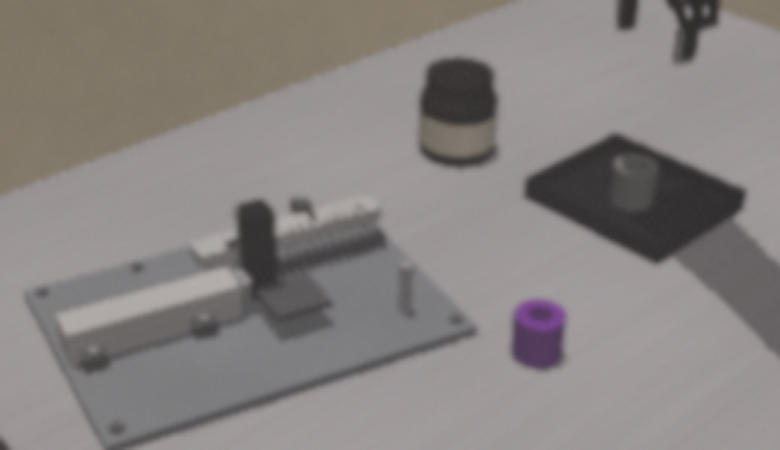

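View pics/top4.png

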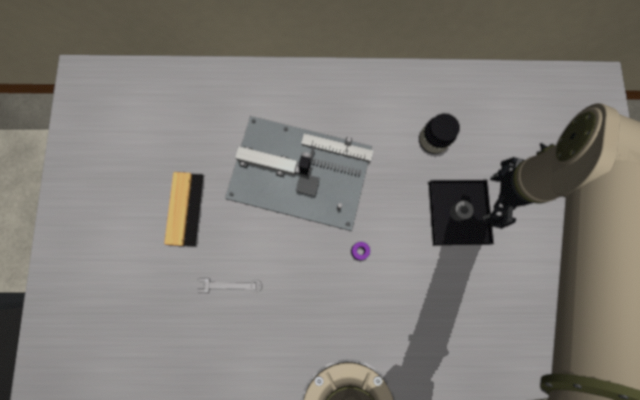

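The collar stands upright near the middle of the tray (zoom 634,183), and the post is bare. Next I go over the head, with the grip point at about (0.617, 0.111).

```bash
python3 -m inch '[[[0.04,0,0,0,0,0,1],[0.12,0,0,0.001,0,0,1],[0.21,0,0,0.001,0,0,1],[0.3,0,0,0.001,0,0,1],[0.39,0,0,0.001,0,0,1],[0.48,0,0,0.001,0,0,1],[0.57,0,0,0.001,0,0,1],[0.66,0,0,0.001,0,0,1],[0.75,0,0,0.001,0,0,1],[0.83,0,0,0.001,0,0,1],[0.87,0,0,0.001,0,0,1],[0.875,0,0,0.001,0,0,1]]]'
python3 -m inch '[[[0,0,0,0,0,0,1],[0,0,0,0,0,0,1]]]'
python3 - <<'E'
from h import *
rel([(.6172,.1114,.103,1.3206)])
for c in("top","side"):
    cv2.imwrite(f"pics/{c}5.png",bot.camera(c))
    print([(np.round(d['at'],3),round(d['p'],2)) for d in bot.place_of(c,"head_grip")])
im=cv2.imread("pics/side5.png")[120:250,200:370];im2=cv2.imread("pics/top5.png")[90:220,220:390]
cv2.imwrite("pics/s5z.png",cv2.resize(np.hstack([im,im2]),None,fx=2.3,fy=2.3,interpolation=cv2.INTER_CUBIC))
E
```

```text
clock: 12.8
tool_pos: [0.6155, 0.1135, 0.1974]
ee_rot: [-3.135, -0.0, 1.323]
wrist_force: [0.8, -0.3, 0.2]
gripper_width: 0.0854
clock: 13.05
tool_pos: [0.6161, 0.1094, 0.1974]
ee_rot: [-3.136, 0.001, 1.318]
wrist_force: [0.3, -0.5, 0.6]
gripper_width: 0.0856
at [0.6161 0.1094 0.1974] [-3.1356e+00  9.0000e-04  1.3178e+00] 13.05 w 0.0856 F [ 0.3 -0.5  0.6]
[0.0046, 0.0023, 0.1888, -0.001, 0.0001, -0.0005]
[(array([0.615, 0.111, 0.1  ]), 0.91)]
[(array([0.617, 0.113, 0.099]), 0.92)]
```

View pics/s5z.png

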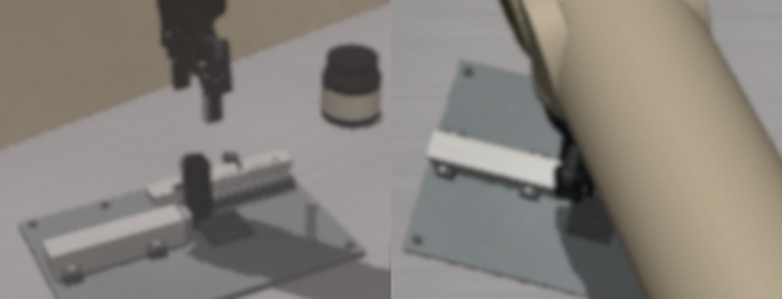

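```bash
python3 -m inch '[[[0.004,0.002,0.03,-0.001,0,0,1],[0.004,0.002,0.08,-0.001,0,0,1],[0.004,0.002,0.13,-0.001,0,0,1],[0.004,0.002,0.17,-0.001,0,0,1],[0.004,0.002,0.187,-0.001,0,0,1],[0.004,0.002,0.187,-0.001,0,0,1],[0.004,0.002,0.187,-0.001,0,0,1]]]'
python3 - <<'E'
from h import *
g=np.load("g.npy")
rel([(.6172,.1114,.103,1.3206)])
A=[];B=[];C=[]
for i in range(8):
    im=bot.camera("side")
    for L,t in((A,"pointer"),(B,"clip_mark")):
        r=[d for d in bot.place_of("side",t) if d['p']>.4 and np.hypot(*(d['at'][:2]-np.array([.685,.05])))<.07]
        if r: L.append(np.r_[w2g(g,r[0]['at'][:2]),r[0]['at'][2]])
cv2.imwrite("pics/side6.png",im)
for L in(A,B): print(len(L),np.mean(L,0),np.std(L,0))
im=im[150:250,200:360]
cv2.imwrite("pics/s6z.png",cv2.resize(im,None,fx=5,fy=5,interpolation=cv2.INTER_CUBIC))
E
```

```text
clock: 14.12
tool_pos: [0.6174, 0.1137, 0.1049]
ee_rot: [3.14, -0.001, 1.321]
wrist_force: [-0.4, 0.8, 0.6]
gripper_width: 0.0855
at [0.6174 0.1137 0.1049] [ 3.1401e+00 -9.0000e-04  1.3206e+00] 14.12 w 0.0855 F [-0.4  0.8  0.6]
[-0.0046, 0.0007, 0.0039, 0.0002, -0.0001, -0.0]
8 [0.03399407 0.08021699 0.0325875 ] [0.00158329 0.00144376 0.00168481]
6 [0.12993315 0.08549323 0.03386667] [0.00123976 0.00064481 0.00193448]
```

View pics/s6z.png

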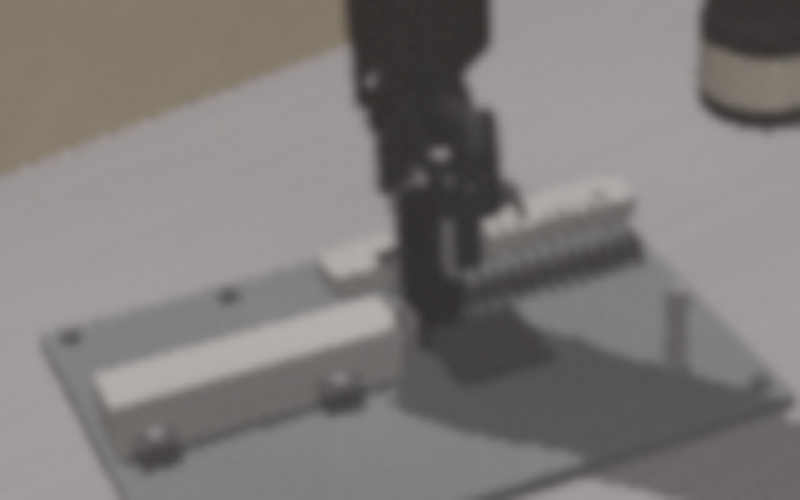

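The head sits between the open jaws. Closing now.

```bash
python3 -m inch '[[[-0.003,0,0.003,0,0,0,0.7],[-0.003,0,0.003,0,0,0,0.55],[-0.003,0,0.003,0,0,0,0.45],[-0.003,0,0.003,0,0,0,0.3],[-0.003,0,0.003,0,0,0,0.2],[-0.003,0,0.003,0,0,0,0.2],[-0.003,0,0.003,0,0,0,0.2],[-0.003,0,0.003,0,0,0,0.2]]]'
```

```text
clock: 16.32
tool_pos: [0.6175, 0.1116, 0.1039]
ee_rot: [3.138, -0.0, 1.32]
wrist_force: [-4.4, -1.4, 7.5]
gripper_width: 0.033
```

The width of 33 mm means the button is in, and the wrist force is small. Drawing the arm out.

```bash
python3 -m inch '[[[-0.005,0,0,0,0,0,0.2],[-0.02,0,0,0,0,0,0.2],[-0.04,0,0,0,0,0,0.2],[-0.065,0,0,0,0,0,0.2],[-0.09,0,0,0,0,0,0.2],[-0.115,0,0,0,0,0,0.2],[-0.14,0,0,0,0,0,0.2],[-0.155,0,0,0,0,0,0.2],[-0.165,0,0,0,0,0,0.2],[-0.17,0,0,0,0,0,0.2],[-0.17,0,0,0,0,0,0.2]]]'
cat > m.py <<'E'
from h import *
import sys
n=sys.argv[1]; g=np.load("g.npy")
s=bot.read_state(); print(np.round(w2g(g,s["tool_pos"][:2]),4), np.round(s["tool_pos"],4),np.round(s["wrist_force"],1),s["gripper_width"],s["clock"])
for c in("side","top"):
    for i in range(5):
        im=bot.camera(c)
        for t in("pointer","clip_mark","head_grip"):
            print(c,t,[(np.round(w2g(g,d['at'][:2]),4).tolist(),round(d['at'][2],3),round(d['p'],2)) for d in bot.place_of(c,t)][:2])
    cv2.imwrite(f"pics/{c}{n}.png",im)
a=cv2.imread(f"pics/side{n}.png")[150:250,240:380]; b=cv2.imread(f"pics/top{n}.png")[110:210,280:420]
cv2.imwrite(f"pics/m{n}.png",cv2.resize(np.vstack([a,b])[:], None,fx=3,fy=3,interpolation=cv2.INTER_CUBIC))
E
python3 m.py 7
```

```text
clock: 17.7
tool_pos: [0.5969, 0.0304, 0.1039]
ee_rot: [3.138, -0.002, 1.321]
wrist_force: [2.7, 3.7, 6.5]
gripper_width: 0.0328
[0.1215 0.0029] [0.5969 0.0304 0.1039] [2.7 3.7 6.5] 0.032848062509268194 17.7
side pointer [([0.1162, 0.082], 0.029, 0.85), ([0.481, 0.0026], 0.0, 0.3)]
side clip_mark [([0.1297, 0.0844], 0.035, 0.41)]
side head_grip [([0.1179, 0.0064], 0.099, 0.74)]
side pointer [([0.1187, 0.0801], 0.032, 0.95)]
side clip_mark [([0.1291, 0.0835], 0.034, 0.44)]
side head_grip [([0.1193, 0.0068], 0.098, 0.96)]
side pointer [([0.1195, 0.0822], 0.029, 0.74)]
side clip_mark [([0.1274, 0.0833], 0.032, 0.51)]
side head_grip [([0.1197, 0.0066], 0.098, 0.7), ([-0.0024, 0.0005], -0.004, 0.21)]
side pointer [([0.1183, 0.0799], 0.033, 0.72), ([0.474, 0.0011], 0.002, 0.32)]
side clip_mark [([0.4726, -0.0009], 0.005, 0.71), ([0.1286, 0.0842], 0.036, 0.4)]
side head_grip [([0.1175, 0.0058], 0.1, 0.61), ([0.1192, 0.0832], 0.031, 0.51)]
side pointer [([0.1153, 0.0806], 0.031, 0.94)]
side clip_mark [([0.4816, 0.0021], 0.001, 0.67), ([0.1297, 0.0867], 0.034, 0.38)]
side head_grip [([0.1174, 0.0066], 0.098, 0.63), ([0.1306, 0.0839], 0.038, 0.17)]
top pointer []
top clip_mark []
top head_grip [([0.1222, 0.0025], 0.102, 0.79)]
top pointer []
top clip_mark []
top head_grip [([0.1232, 0.0024], 0.103, 0.82)]
top pointer []
top clip_mark []
top head_grip [([0.1227, 0.0033], 0.101, 0.64)]
top pointer []
top clip_mark []
top head_grip []
top pointer []
top clip_mark []
top head_grip [([0.1238, 0.0048], 0.104, 0.58), ([-0.2669, -0.1876], 0.004, 0.19)]
```

View pics/m7.png

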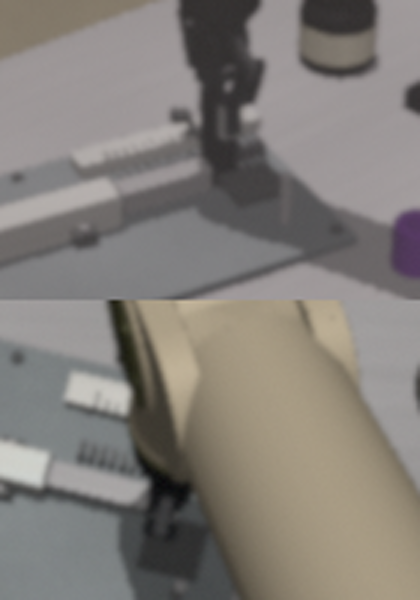

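The two methods agree on the distance left: 11.3 mm from the side view now, 11–12 mm from the first measurements.

```bash
python3 -m inch '[[[-0.008,0,0,0,0,0,0.2],[-0.016,0,0,0,0,0,0.2],[-0.021,0,0,0,0,0,0.2],[-0.023,0,0,0,0,0,0.2],[-0.023,0,0,0,0,0,0.2],[-0.023,0,0,0,0,0,0.2]]]'
sed -i 's/("side","top")/("side",)/; s/^a=.*$/a=cv2.imread(f"pics\/side{n}.png")[160:230,260:370]/; s/^cv2.imwrite(f"pics\/m.*$/cv2.imwrite(f"pics\/m{n}.png",cv2.resize(a,None,fx=7,fy=7,interpolation=cv2.INTER_CUBIC))/' m.py
python3 m.py 8
```

```text
clock: 20.45
tool_pos: [0.5942, 0.0196, 0.1039]
ee_rot: [3.138, -0.002, 1.321]
wrist_force: [1.9, 3.5, 6.6]
gripper_width: 0.0324
[0.1327 0.0029] [0.5942 0.0196 0.1039] [1.9 3.5 6.6] 0.03240750543092354 20.45
side pointer [([0.3692, 0.1942], -0.001, 0.75), ([0.1295, 0.0817], 0.034, 0.61)]
side clip_mark [([0.1277, 0.0849], 0.033, 0.45)]
side head_grip [([0.1313, 0.0037], 0.097, 0.66)]
side pointer [([0.1288, 0.0773], 0.033, 0.84), ([0.4791, 0.0039], 0.001, 0.53)]
side clip_mark [([0.1303, 0.0827], 0.031, 0.62)]
side head_grip [([0.1289, 0.0066], 0.098, 0.72), ([-0.0782, -0.3445], 0.001, 0.66)]
side pointer [([0.1299, 0.0826], 0.036, 0.75)]
side clip_mark [([0.1305, 0.0864], 0.033, 0.59)]
side head_grip [([0.1295, 0.007], 0.097, 0.73)]
side pointer [([0.1294, 0.0806], 0.031, 0.67)]
side clip_mark [([0.1308, 0.0803], 0.034, 0.62)]
side head_grip [([0.1295, 0.0055], 0.099, 0.9)]
side pointer [([0.1284, 0.0807], 0.031, 0.92)]
side clip_mark [([0.126, 0.0853], 0.031, 0.36)]
side head_grip [([0.132, 0.0072], 0.099, 0.77)]
```

View pics/m8.png

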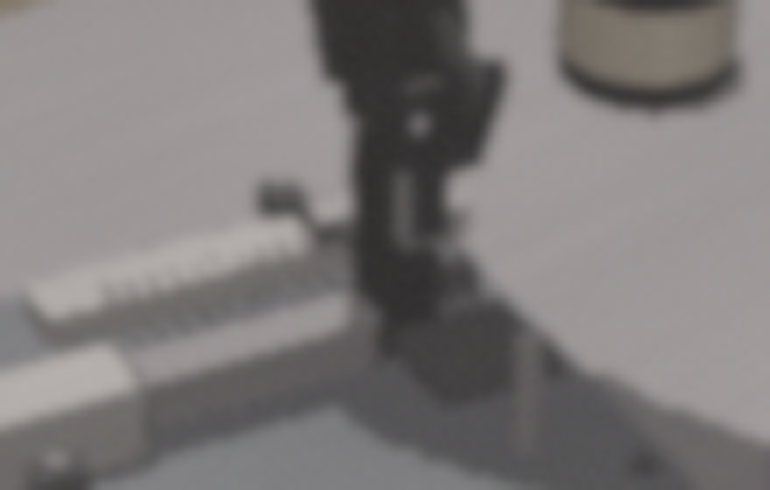

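```bash
python3 - <<'E'
from h import *
g=np.load("g.npy")
a=cv2.imread("pics/side8.png"); b=cv2.imread("pics/side0.png")
x0,y0,w,h=285,180,40,22
o=[cv2.resize(im[y0:y0+h,x0:x0+w],None,fx=18,fy=13,interpolation=cv2.INTER_CUBIC) for im in(b,a)]
cv2.imwrite("pics/cmp8.png",np.vstack(o))
for x in(.124,.129,.134):
  for y in (.06,.078,.09): p=proj("side",g2w(g,(x,y,.032)))[0]; print(x,y,np.round([(p[0]+.5-x0)*18,(p[1]+.5-y0)*13]))
print(bot.read_state()["clock"])
E
```

```text
0.124 0.06 [383. 221.]
0.124 0.078 [337. 184.]
0.124 0.09 [306. 159.]
0.129 0.06 [410. 215.]
0.129 0.078 [363. 178.]
0.129 0.09 [333. 154.]
0.134 0.06 [437. 210.]
0.134 0.078 [390. 173.]
0.134 0.09 [359. 149.]
21.45
```

View pics/cmp8.png

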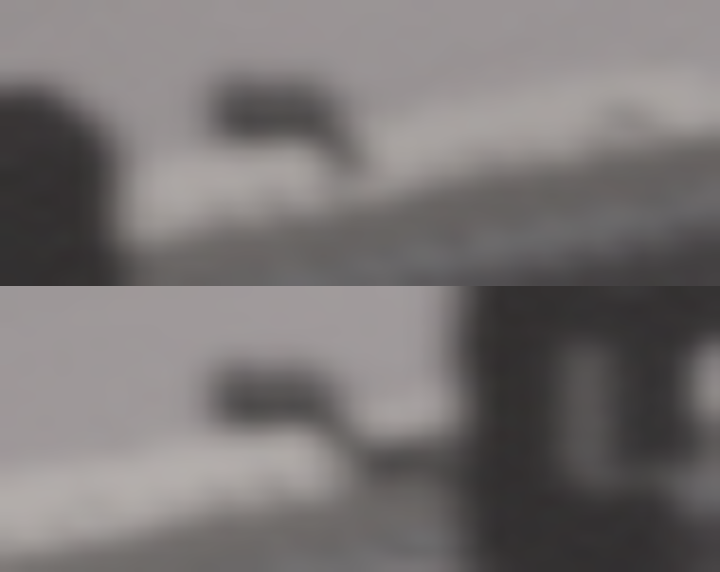

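In the side view the blade (about 340,150 in the zoom) runs straight into the tip of the pointer (about 360,170). The travel and the network positions agree with that to 1–2 mm. I'll check the collar once more, then hand in.

```bash
python3 - <<'E'
from h import *
bot.camera("side")
print([(np.round(d['at'],3),round(d['p'],2)) for d in bot.place_of("side","collar")])
s=bot.read_state(); print(np.round(s["tool_pos"],4),s["gripper_width"],np.round(s["wrist_force"],1),s["clock"])
print(bot.job_done())
E
```

```text
[(array([ 0.404, -0.036, -0.004]), 0.81), (array([ 0.505, -0.308,  0.005]), 0.64)]
[0.5942 0.0195 0.1039] 0.032434660967916445 [1.5 2.1 6.6] 21.55
the job is handed in; nothing more can be done
None
```

I finished the task and handed it in at 21.6 s, still gripping the head with the button squeezed in; no verdict was reported. I lifted the grey collar off its post and set it upright near the middle of the tray. I then squeezed the lock button and drew the arm out about 95 mm to the clip.

**Last checks:**
- **Pointer:** the side camera put pointer and clip at 129.2 and 129.1 mm along the gauge. The travel I aimed for from the first measurements was 94–96 mm, and the tool moved 94.9 mm. These agree to about 1–2 mm.
- **Grip:** the finger opening was 32.4 mm, against 35 mm expected with the button fully in. The gripper also read slightly low on the collar, at 47.3 mm for 48 mm. I took this as the button being in, since the arm ran free when drawn.
- **Collar:** it was still in the tray at about (0.505, -0.308), with its base at floor height.

**Disagreements and limits:**
- One early pair of top-camera readings gave only 90.5 mm of travel.
- The top camera could not see the pointer or clip at the end because the robot blocked it, so the final alignment rests on the side camera and the tool's travel.
- I saw no sign that the clip or the bystanders moved, but did not measure the bystanders again at the end.

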